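Slide the pill tower and the bottle into their shelf bays

TASK

The tall pill tower and the amber bottle stand loose on the shelf where they could be knocked over: push each of them low on its body, gently, so that it slides upright all the way into one of the two empty railed bays, one thing in each bay (either one). They must not tip, and must not be squeezed between the fingers or lifted. Leave the dish, spoon, fan, mug, jar and book where they are.

Things in the scene. Friction and masses are not known exactly. Their poses are not given: they have to be found in the camera images.
- pill_tower: tall round tower of three screwed-together white tiers with small blue tabs and a blue cap, one rigid piece: 48 mm diameter, 138 mm tall, 0.11 to 0.22 kg. Origin: centre of its underside, z up. A push higher than about 30 mm above the shelf can tip it.
- bottle: amber bottle with a white flip-top lid and a blank paper label: body 46 mm diameter and upright up to 85 mm, lid 34 mm diameter, 120 mm tall in all, 0.10 to 0.21 kg. Origin: centre of its underside, z up. A push higher than about 30 mm above the shelf can tip it.
- bay_left: the bay on the robot's left (+y): fixed low U of bamboo rails 14 mm high, 10 mm thick, with a flush green floor, open towards the robot. Origin: middle of the bay, on the shelf; +x points from the mouth to the back rail (inner face at x = 34 mm). Side rails: inner faces at y = +-33 mm, from x = -30 mm to the back. A base centred on the origin is fully in (about 12 mm either way is fine; it need not touch the back).
- bay_right: the bay on the robot's right (-y): fixed low U of bamboo rails 14 mm high, 10 mm thick, with a flush green floor, open towards the robot. Origin: middle of the bay, on the shelf; +x points from the mouth to the back rail (inner face at x = 34 mm). Side rails: inner faces at y = +-33 mm, from x = -30 mm to the back. A base centred on the origin is fully in (about 12 mm either way is fine; it need not touch the back).
- dish: bystander: green ceramic dish, 80 mm across, 22 mm high, between the two lanes. Origin: centre of its underside.
- spoon: bystander: steel spoon 150 mm long lying between the two bays along its x axis. Origin: under its middle.
- fan: bystander: folded wooden hand fan, 210 mm (along its x) by 22 by 24 mm high, on the right. Origin: centre of its underside.
- mug: bystander: blue mug, 76 mm across, 85 mm high, handle at its +y, on the left. Origin: centre of its underside.
- jar: bystander: white cream jar, 60 mm across, 50 mm high, on the right. Origin: centre of its underside.
- book: bystander: closed blue book, 120 (its x) by 150 by 23 mm high, lying on the left. Origin: centre of its underside.

How it is judged:
At the end, for the whole second after the job is handed in: The pill tower is in one bay and the amber bottle in the other: the centre of each base within 15 mm towards the mouth, 18 mm towards the back and 15 mm sideways of its bay's middle; both upright (within 0.08 rad), standing on the shelf (base less than 6 mm up) and at rest (((x of pill_tower in the frame of bay_left between -0.015 and 0.018 m and y of pill_tower in the frame of bay_left between -0.015 and 0.015 m and x of bottle in the frame of bay_right between -0.015 and 0.018 m and y of bottle in the frame of bay_right between -0.015 and 0.015 m) or (x of pill_tower in the frame of bay_right between -0.015 and 0.018 m and y of pill_tower in the frame of bay_right between -0.015 and 0.015 m and x of bottle in the frame of bay_left between -0.015 and 0.018 m and y of bottle in the frame of bay_left between -0.015 and 0.015 m)) and angle between each of pill_tower, bottle's own z axis and vertical below 0.08 rad and height (world z) of each of pill_tower, bottle below 0.006 m and linear speed of each of pill_tower, bottle below 0.01 m/s); the robot touches nothing.
It fails at once if the pill tower or the bottle tips (leans more than 0.3 rad) (angle between any of pill_tower, bottle's own z axis and vertical above 0.3 rad).
It fails at once if the pill tower or the bottle is lifted (its base more than 15 mm off the shelf) (height (world z) of any of pill_tower, bottle above 0.015 m).
It fails at once if the pill tower or the bottle is squeezed or rammed (fingers press on it with more than 25 N) (contact force between any of pill_tower, bottle and the fingers above 25 N).
It fails at once if the dish, spoon, fan, mug, jar or book is displaced (more than 20 mm) (distance of any of dish, spoon, fan, mug, jar, book from where it was at the start of the episode above 0.02 m).
It also fails if it takes over 72 s, if anything falls off the work surface, if the arm or the gripper's body presses on something with over 40 N, if the wrist force passes 120 N, or if a joint passes its speed limit or range.

ROBOT

A 7-joint arm with a two-finger parallel gripper is mounted at the origin on the work surface. World frame = base frame: x ahead of the robot, y to its left, z up, the work surface at z = 0. Lengths are in m, angles in rad, forces in N, time in s.
With the tool pointing down it reaches from about 0.4 to 0.875 m from the base axis. Payload 4.4 kg.
Tool frame: the origin (TCP) lies at the very end of the fingers, on their centre line; the grasp point (between the pads) lies 19 mm behind it (arm.pinch_z is the distance from the TCP to the grasp point, in m); z points along the fingers, y is the line along which they close (so a half turn about z gives the same grasp; the last joint's range is limited). The gripper opens to 85 mm and grips with 20 to 120 N. Pads are 22 mm wide; open, the fingers measure 114 mm over their backs; the gripper's body (76 mm by 85 mm) begins 54 mm behind the grasp point. The pads swing forward as they close: fully open they stand 13 mm farther back than shut.
Start: joints at [1.229, 0.628, 0.038, 1.517, -0.027, 0.996, -0.02], TCP at [0.177, -0.625, 0.231] pointing down, gripper open.
Joint ranges: [-3.06, 3.06], [-0.37, 2.12], [-1.25, 1.32], [0.18, 2.47], [-1.1, 4.24], [0.23, 1.98], [-2.94, 2.94]. Speed limits (rad/s): [2.57, 2.57, 3.14, 3.14, 3.14, 3.14, 3.14].

INTERFACE

Orientations are given as a unit quaternion [x, y, z, w].
In Python, from workcell import arm gives the robot as it stands.
- The arm moves only by the tool carry_out, never from a script. Its argument "moves" is text: rows parted by semicolons, each of 5 numbers parted by spaces: the shift along the tool's x, y, z in cm, then the turn about the tool's z in degrees, then the closure in counts, from 0 (fully open) to 255 (shut). In form: dx dy dz twist claw; .... A call has 1 to 12 rows; each row shifts and turns the commanded pose from where the row before left it, along the tool's axes as they then stand; what a row does not reach is not made up. A row lasts 1/8 s, in which the tool goes at most 62.5 mm and 10.7 degrees, less where a joint would pass 70% of its speed; a pose out of reach is approached as far as the arm can. A call is refused whole if a number of a shift passes 6.25 or a number of a turn 10.7, either way. A call with a gripper value outside its range is refused whole. The fingers move at their own pace and stop on an object; "newtons" is the grip in N (left out, the last holds). Time passes only in rows, so rows that do not move let the fingers close. It gives the time, the measured TCP pose, the force, the opening and the grip force at its end, in the units of the state.
- arm.sense(): the state, without advancing time (a new reading comes with each control period).
- arm.capture(name): name is "scene" or "top" or "wrist"; returns a dict with "frame" (384x512x3 uint8, red, green, blue), "intrinsics" (3x3 intrinsics, pixels), "position" and "orientation" of the camera in the world. Camera axes: x right, y down, z forward; pixel columns grow to the right and rows downward; lengths in m; the calibration is good to about 2 mm. A picture is of the moment at which its call begins. There is no depth.
- arm.job_done(): hands the job in; it is judged then, once.
Trained networks look in a picture, given as the dict that the camera call returned (one of the last four; its "shot" number tells which), for a name from the list of things; names that differ only in an ending like _2 or _b are one class to them, and where a whole thing is asked for, a point or a joint stands for the part that bears it (a point fixed in the world has none). Each returns a list of dicts, best first, with "score" (0 to 1); they miss things now and then, are a little off and sometimes report something else, mostly with a low value. They report only what shows in the picture. A call takes as long as a camera call.
- arm.recognise(thing, picture): "at" ([column, row] in pixels, amid what is visible of it).
The state is a dict: "t": time; "joint_pos": joint angles; "joint_velocities": joint speeds; "joint_efforts": joint torques, N m; "tcp_pos": TCP position; "orientation": TCP orientation; "contact_force": force on the tool from outside, world axes, zero at the start; "ft_torque": the same for the moment, N m; "gripper_width": opening from 0.0 (shut) to 1.0 (fully open); "grasp_force": force on a finger pad.
Only numpy, scipy, OpenCV 4.12 (cv2) and the standard library are available. Lean on these libraries where they do the work, as an engineer would, in place of code of your own. Each camera call takes 0.05 s, during which the arm holds its last target. There are 200 camera calls.

## Working session

There is one attempt and no reset: what is moved stays moved. The work goes in short steps, Python scripts to look and compute and a tool call to move; the robot and the scene stay as the last step left them, time stands still between calls to the robot, and variables do not carry over. Pictures are saved under pics/ and viewed, at most 14 in all, crops included, and the job is handed in when it is done.

Besides the shell and the picture viewer there is one more tool, called after ">>>" in YAML: its name, and indented under it one key for each argument. carry_out: Moves the arm, as the interface text tells. Its arguments: {"type":"object","properties":{"moves":{"type":"string"},"newtons":{"type":"number"}},"required":["moves"]}

```bash
ls; mkdir -p pics; cat > h.py <<'E'
import numpy as np, cv2
from scipy.spatial.transform import Rotation as R
from workcell import arm
def ray(p,uv):
    K=np.array(p["intrinsics"]);d=R.from_quat(p["orientation"]).as_matrix()@np.linalg.inv(K)@np.array([uv[0],uv[1],1.]);return np.array(p["position"]),d
def atz(p,uv,z):
    o,d=ray(p,uv);return o+d*(z-o[2])/d[2]
def proj(p,X):
    c=R.from_quat(p["orientation"]).as_matrix().T@(np.array(X)-p["position"]);u=np.array(p["intrinsics"])@c;return u[:2]/u[2]
def save(p,n): cv2.imwrite(f"pics/{n}.png",cv2.cvtColor(p["frame"],cv2.COLOR_RGB2BGR))
E
python3 - <<'E'
from h import *
np.set_printoptions(precision=3,suppress=True)
s=arm.sense();print(s)
H=dict(pill_tower=.07,bottle=.06,bay_left=.0,bay_right=.0,dish=.015,spoon=.003,fan=.012,mug=.04,jar=.03,book=.02)
for n in("top","scene"):
    p=arm.capture(n);save(p,n);print(n,p["position"],R.from_quat(p["orientation"]).as_matrix()[:,2])
    for k in H:
        for r in arm.recognise(k,p)[:2]: print(k,round(r["score"],2),np.round(r["at"]),atz(p,r["at"],H[k]))
E
```

```text
pics
{'t': 0.0, 'joint_pos': array([ 1.229,  0.629,  0.038,  1.518, -0.027,  0.996, -0.02 ]), 'joint_velocities': array([ 0.   ,  0.001, -0.001,  0.001,  0.   , -0.001,  0.   ]), 'joint_efforts': array([ -0.   , -56.34 ,   1.227, -19.344,   0.011,   0.011,   0.   ]), 'tcp_pos': array([ 0.177, -0.625,  0.23 ]), 'orientation': array([ 0.991,  0.137, -0.   , -0.001]), 'contact_force': array([0.15 , 0.414, 0.112]), 'ft_torque': array([-0.007, -0.036, -0.029]), 'grasp_force': 0.0, 'gripper_width': 0.9999109969985159}
top [ 0.359 -0.005  1.281] [ 0.155  0.004 -0.988]
pill_tower 0.64 [301. 179.] [ 0.57  -0.117  0.07 ]
bottle 0.87 [187. 191.] [0.534 0.166 0.06 ]
bay_left 0.56 [199. 143.] [0.673 0.149 0.   ]
bay_right 0.65 [300. 151.] [ 0.658 -0.121  0.   ]
dish 0.86 [249. 207.] [0.503 0.01  0.015]
spoon 0.87 [253. 125.] [0.725 0.006 0.003]
fan 0.8 [404. 240.] [ 0.428 -0.389  0.012]
mug 0.83 [105. 235.] [0.42 0.37 0.04]
jar 0.74 [387. 170.] [ 0.605 -0.343  0.03 ]
book 0.74 [115. 171.] [0.589 0.361 0.02 ]
scene [ 1.629 -0.461  0.942] [-0.725  0.314 -0.613]
pill_tower 0.59 [220. 190.] [ 0.559 -0.116  0.07 ]
bottle 0.6 [300. 171.] [0.554 0.165 0.06 ]
bay_left 0.77 [315. 206.] [0.671 0.162 0.   ]
bay_right 0.74 [235. 228.] [ 0.669 -0.11   0.   ]
dish 0.71 [251. 181.] [0.488 0.02  0.015]
spoon 0.51 [277. 226.] [0.709 0.01  0.003]
spoon 0.42 [233. 226.] [ 0.658 -0.113  0.003]
fan 0.62 [123. 205.] [ 0.442 -0.399  0.012]
jar 0.96 [150. 234.] [ 0.625 -0.352  0.03 ]
jar 0.34 [298. 172.] [0.521 0.177 0.03 ]
book 0.75 [358. 175.] [0.602 0.366 0.02 ]
```

```bash
python3 -c "
import cv2,numpy as np
a=cv2.imread('pics/top.png');b=cv2.imread('pics/scene.png')
cv2.imwrite('pics/both.png',cv2.resize(a,(800,600),interpolation=cv2.INTER_CUBIC))"
```

```text
(no output)
```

View pics/both.png

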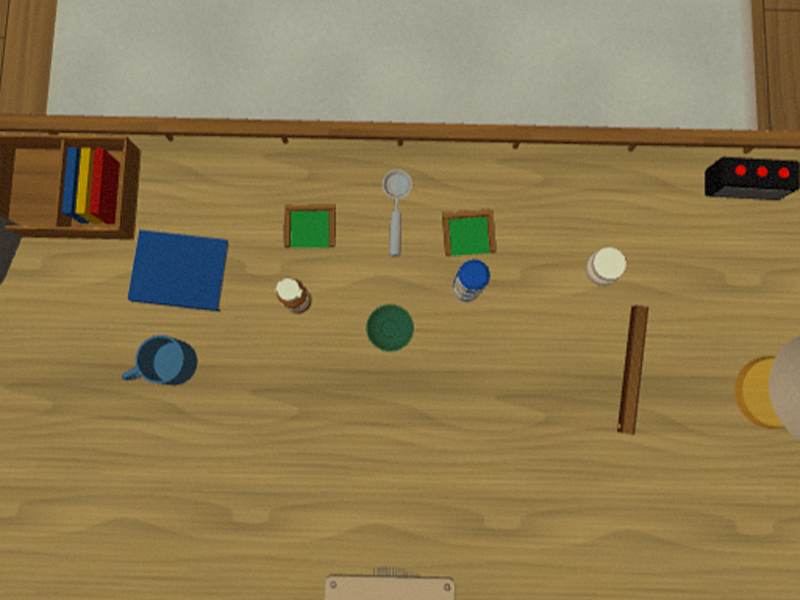

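View pics/scene.png

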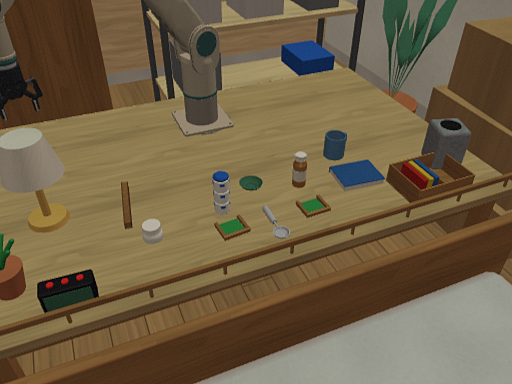

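The top view shows both objects just before the bay mouths: tower cap at about (473,275) and lid at (290,290) in the 800-px view, bays at (469,236) and (310,228). The body would hit the tall objects if I pushed with the pads, so I'll push with the back of an open finger. Next I'll measure the objects and bays more closely.

```bash
cat >> h.py <<'E'
np.set_printoptions(precision=4,suppress=True)
def blob(hsv,lo,hi,box):
    m=cv2.inRange(hsv,lo,hi);k=np.zeros_like(m);x0,y0,x1,y1=box;k[y0:y1,x0:x1]=m[y0:y1,x0:x1]
    n,l,s,c=cv2.connectedComponentsWithStats(k);i=1+np.argmax(s[1:,4]);return (l==i).astype(np.uint8),c[i],s[i,4]
def near(p,X,d=22):
    u=proj(p,X).astype(int);return max(u[0]-d,0),max(u[1]-d,0),u[0]+d,u[1]+d
def look(p,tow=None,bot=None,bays=False):
    h=cv2.cvtColor(p["frame"],cv2.COLOR_RGB2HSV);o={}
    if tow is not None:
        m,c,a=blob(h,(100,120,40),(130,255,255),near(p,[*tow,.138]));q=cv2.findContours(m,0,2)[0];q=max(q,key=len);(c2,r)=cv2.minEnclosingCircle(q)
        o['tower']=atz(p,c,.135)[:2],a,r,atz(p,c2,.138)[:2]
    if bot is not None:
        m,c,a=blob(h,(0,0,150),(179,70,255),near(p,[*bot,.12],12));q=cv2.findContours(m,0,2)[0];q=max(q,key=len);(c2,r)=cv2.minEnclosingCircle(q)
        o['bottle']=atz(p,c,.117)[:2],a,r,atz(p,c2,.12)[:2]
    if bays:
        for n,b in bays.items():
            m,c,a=blob(h,(50,120,60),(75,255,255),near(p,[*b,0],30));q=max(cv2.findContours(m,0,2)[0],key=len)
            w=np.array([atz(p,v[0],0)[:2] for v in q],np.float32);r=cv2.minAreaRect(w*1000);o[n]=r,atz(p,c,0)[:2],cv2.boxPoints(r).round()
    return o
E
python3 - <<'E'
from h import *
p=arm.capture("top");
for k,v in look(p,(.56,-.117),(.54,.165),dict(L=(.675,.155),R=(.66,-.115))).items(): print(k,v)
p=arm.capture("scene");
for k,v in look(p,(.55,-.117),(.54,.165),dict(L=(.675,.155),R=(.66,-.115))).items(): print(k,v)
E
```

```text
tower (array([ 0.5666, -0.1165]), np.int32(294), 10.423181533813477, array([ 0.565 , -0.1149]))
bottle (array([0.541 , 0.1657]), np.int32(170), 8.324800491333008, array([0.5407, 0.1639]))
L (((664.8836669921875, 151.07723999023438), (60.21147918701172, 65.06437683105469), 1.3277148008346558), array([0.6646, 0.1522]), array([[634., 183.],
       [636., 118.],
       [696., 119.],
       [694., 184.]], dtype=float32))
R (((658.5089111328125, -120.48872375488281), (63.925865173339844, 64.18862915039062), 5.37225341796875), array([ 0.6583, -0.1204]), array([[ 624.,  -92.],
       [ 630., -155.],
       [ 693., -149.],
       [ 687.,  -86.]], dtype=float32))
tower (array([ 0.5772, -0.1177]), np.int32(124), 7.280210018157959, array([ 0.5806, -0.1193]))
bottle (array([0.5399, 0.1702]), np.int32(57), 6.020897388458252, array([0.5463, 0.1653]))
L (((660.71630859375, 156.8430633544922), (49.55104446411133, 56.99577713012695), 3.115645408630371), array([0.6609, 0.1568]), array([[634., 184.],
       [638., 127.],
       [687., 130.],
       [684., 187.]], dtype=float32))
R (((654.288330078125, -116.59843444824219), (50.005035400390625, 60.285377502441406), 4.750725269317627), array([ 0.6546, -0.1168]), array([[ 627.,  -89.],
       [ 632., -149.],
       [ 682., -145.],
       [ 677.,  -84.]], dtype=float32))
```

>>> carry_out:
  moves: "2 -2 0 0 0;4 -4.2 0 0 0;4 -4.2 0 0 0;4 -4.2 0 0 0;4 -4.2 0 0 0;4 -4.2 0 0 0;4 -4.2 0 0 0;4 -4.2 0 0 0;4 -4.2 0 0 0;4 -4.2 0 0 0;2 -2 0 0 0;0 0 0 0 0"

```text
t: 2.7
tcp_pos: [0.4494, -0.1119, 0.2315]
orientation: [0.99, 0.14, 0.001, -0.0]
contact_force: [-1.0, -0.1, 0.2]
gripper_width: 1.0
grasp_force: 0.0
```

>>> carry_out:
  moves: "0 0 0 -9.4 0;0 0 0 -9.4 0;0 0 0 -9.4 0;0 0 0 -9.4 0;0 0 0 -9.4 0;0 0 0 -9.4 0;0 0 0 -9.4 0;0 0 0 -9.4 0;0 0 0 0 0;0 0 0 0 0"

```text
t: 3.95
tcp_pos: [0.4477, -0.1152, 0.2313]
orientation: [0.702, 0.712, -0.0, 0.0]
contact_force: [0.5, 1.1, 0.2]
gripper_width: 0.997
grasp_force: 0.0
```

>>> carry_out:
  moves: "0 -0.5 3 0 0;0 0 5 0 0;0 0 5 0 0;0 0 5 0 0;0 0 2 0 0;0 0 1 0 0;0 0 0 0 0;0 0 0 0 0"

```text
t: 4.95
tcp_pos: [0.4435, -0.1146, 0.0218]
orientation: [0.701, 0.713, 0.0, 0.0]
contact_force: [0.1, 0.2, 0.4]
gripper_width: 1.001
grasp_force: 0.0
```

```bash
python3 - <<'E'
from h import *
s=arm.sense();print(s['tcp_pos'])
p=arm.capture("scene");u=proj(p,[.5,-.117,.06]).astype(int);f=p["frame"][u[1]-70:u[1]+70,u[0]-70:u[0]+70]
q=arm.capture("wrist")
a=cv2.resize(f,(400,400),interpolation=3);b=cv2.resize(q["frame"],(400,300));b=np.vstack([b,np.zeros((100,400,3),np.uint8)])
save(dict(frame=np.hstack([a,b])),"c1")
E
```

```text
[ 0.4435 -0.1146  0.0218]
```

View pics/c1.png

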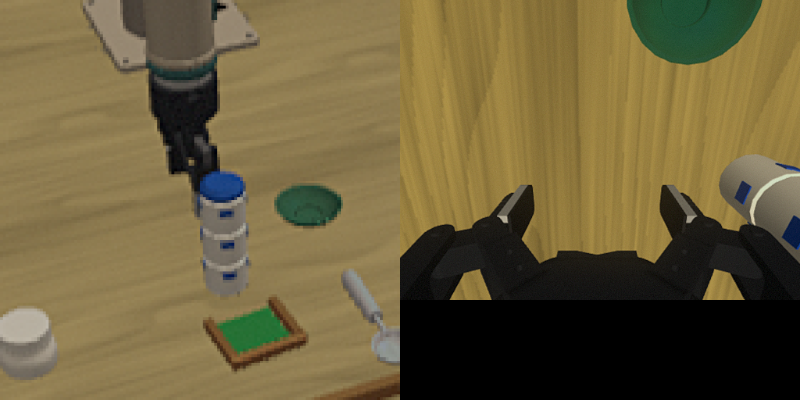

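The scene crop shows the fingers behind the tower. In the wrist view, the outer knuckles bulge well beyond the fingertips, out to columns 400 and 800. I need their size before deciding which side to push with.

```bash
python3 - <<'E'
from h import *
s=arm.sense();q=arm.capture("wrist");T=R.from_quat(s['orientation']).as_matrix()
print("cam in tool",T.T@(np.array(q["position"])-s['tcp_pos']),"\n",T.T@R.from_quat(q["orientation"]).as_matrix(),"\n",q["intrinsics"])
k=1.5
f=cv2.resize(q["frame"],None,fx=k,fy=k,interpolation=3);f=np.clip(f.astype(float)*1.8,0,255).astype(np.uint8)
P=lambda x,y,z:tuple(int(v*k) for v in proj(q,s['tcp_pos']+T@np.array([x,y,z])))
for z,c in((-.013,(255,0,0)),(-.05,(255,255,0)),(-.08,(0,255,255)),(-.1,(255,0,255))):
    for x in(-.011,.011):
        for y in (.0425,.057,.072): cv2.circle(f,P(x,y,z),3,c,-1); 
        print(z,x,[P(x,y,z) for y in (.0425,.057,.072)])
f=f[:,-800:] if f.shape[1]>800 else f
save(dict(frame=f),"w1")
E
```

```text
cam in tool [ 0.0729  0.0003 -0.1428] 
 [[ 0.0003 -0.9574 -0.2888]
 [ 1.      0.0004 -0.0003]
 [ 0.0004 -0.2888  0.9574]] 
 [[275.9942   0.     251.8102]
 [  0.     275.9942 189.0553]
 [  0.       0.       1.    ]]
-0.013 -0.011 [(495, 403), (535, 403), (577, 403)]
-0.013 0.011 [(500, 347), (543, 347), (586, 347)]
-0.05 -0.011 [(532, 479), (585, 479), (640, 479)]
-0.05 0.011 [(541, 409), (597, 409), (656, 409)]
-0.08 -0.011 [(585, 589), (656, 589), (729, 589)]
-0.08 0.011 [(601, 502), (678, 502), (758, 502)]
-0.1 -0.011 [(645, 715), (738, 715), (833, 715)]
-0.1 0.011 [(674, 613), (777, 613), (882, 614)]
```

View pics/w1.png

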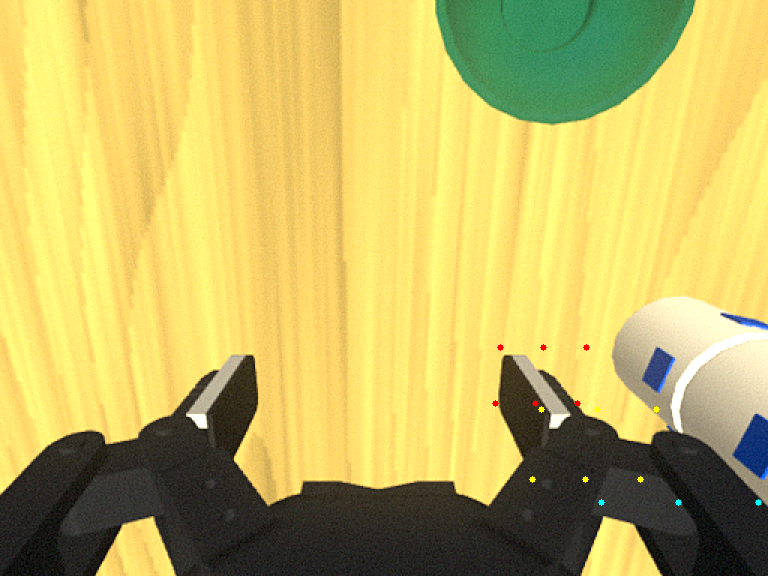

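In the wrist view the pads start at (500,355), while the knuckles stick out to about y = ±73 mm some 60 mm above the tips, so the finger back would push too high. I'll push with the side (-x face) of one open finger instead. The object sits at about tool (-35, +54) mm, clear of the round body and with the camera behind.

>>> carry_out:
  moves: "0 0 -5 0 0;0 0 -5 0 0;0 0 -5 0 0;-3 3 -1 0 0;-2.7 3 0 0 0;0 0 0 0 0"

```text
t: 5.85
tcp_pos: [0.506, -0.1729, 0.182]
orientation: [0.702, 0.712, 0.001, 0.002]
contact_force: [-0.4, -0.1, 0.5]
gripper_width: 1.0
grasp_force: 0.0
```

>>> carry_out:
  moves: "0 0 0 -9.7 0;0 0 0 -9.7 0;0 0 0 -9.7 0;0 0 0 -9.7 0;0 0 0 -9.7 0;0 0 0 -9.7 0;0 0 0 -9.7 0;0 0 0 -9.7 0;0 0 0 -9.7 0;0 0 0 0 0;0 0 0 0 0"

```text
t: 7.22
tcp_pos: [0.5036, -0.1701, 0.1814]
orientation: [0.016, 1.0, -0.0, -0.0]
contact_force: [0.5, -1.1, 0.1]
gripper_width: 1.001
grasp_force: 0.0
```

>>> carry_out:
  moves: "0 0 3 0 0;0 0 5 0 0;0 0 5 0 0;0 0 3 0 0;0 0 1 0 0;0 0 1 0 0;0 0 0 0 0;0 0 0 0 0"

```text
t: 8.22
tcp_pos: [0.5048, -0.1706, 0.0022]
orientation: [0.015, 1.0, -0.0, 0.001]
contact_force: [-0.1, -0.5, -0.2]
gripper_width: 0.997
grasp_force: 0.0
```

```bash
cat >> h.py <<'E'
def st(tow,bot):
    s=arm.sense();T=R.from_quat(s['orientation']).as_matrix();p=arm.capture("scene")
    print("t",s['t'],"tcp",s['tcp_pos'],"psi",np.degrees(np.arctan2(T[1,0],T[0,0])),"F",s['contact_force'])
    for k,v in look(p,tow,bot).items(): print(k,v)
    return s,p
E
python3 - <<'E'
from h import *
s,p=st((.567,-.117),(.541,.165))
f=p["frame"][130:250,150:340];save(dict(frame=cv2.resize(f,None,fx=4,fy=4,interpolation=3)),"s2")
E
```

```text
t 8.225 tcp [ 0.5048 -0.1706  0.0022] psi 178.27294573231075 F [-0.1297 -0.526  -0.174 ]
tower (array([ 0.5761, -0.1179]), np.int32(130), 7.280210018157959, array([ 0.5806, -0.1193]))
bottle (array([0.5407, 0.1697]), np.int32(60), 6.020897388458252, array([0.5463, 0.1653]))
```

View pics/s2.png

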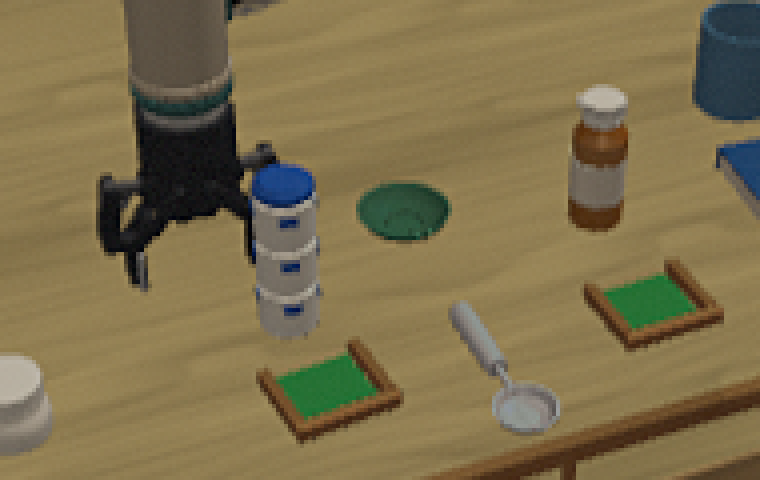

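The view shows the tower base at (289,330) just ahead of the fingers, with the right bay straight beyond. I'll advance slowly and check the tower's response.

>>> carry_out:
  moves: "-0.6 0 0.3 0 0;-0.6 0 0.2 0 0;-0.5 0 0 0 0;-0.4 0 0 0 0;-0.3 0 0 0 0;-0.3 0 0 0 0;-0.3 0 0 0 0;-0.3 0 0 0 0;-0.3 0 0 0 0;-0.3 0 0 0 0;0 0 0 0 0"

```text
t: 9.65
tcp_pos: [0.5435, -0.1715, -0.0036]
orientation: [0.015, 1.0, 0.0, 0.0]
contact_force: [-0.5, -0.1, 0.4]
gripper_width: 1.0
grasp_force: 0.0
```

```bash
cat >> h.py <<'E'
def base(p,u0,v0):pass
E
python3 - <<'E'
from h import *
s,p=st((.567,-.117),(.541,.165))
f=p["frame"][130:250,150:340];save(dict(frame=cv2.resize(f,None,fx=4,fy=4,interpolation=3)),"s3")
v=np.array([s*0 for s in [0,0]])
h=R.from_quat(p["orientation"]).as_matrix()[:2,2];h/=np.linalg.norm(h)
print("tower base before",atz(p,(222.3,214.3),0)[:2]+.024*h,"bottle",atz(p,(299,187.3),0)[:2]+.023*h)
E
```

```text
t 9.65 tcp [ 0.5435 -0.1715 -0.0036] psi 178.29757152448332 F [-0.4839 -0.1393  0.3642]
tower (array([ 0.5937, -0.1156]), np.int32(139), 7.6656012535095215, array([ 0.5975, -0.1174]))
bottle (array([0.5404, 0.1699]), np.int32(59), 6.020897388458252, array([0.5463, 0.1653]))
tower base before [ 0.5713 -0.1128] bottle [0.5422 0.1706]
```

View pics/s3.png

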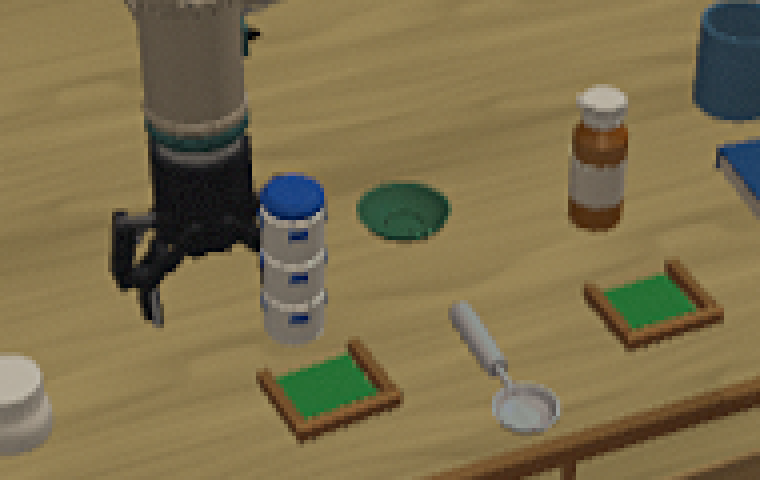

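The tower slid about 9 mm and its cap moved about 17 mm, so it leans roughly 0.06 rad. That's small and limited by the finger acting as a near-vertical wall. I'll continue gently.

>>> carry_out:
  moves: "-0.2 0 0 0 0;-0.3 0 0 0 0;-0.3 0 0 0 0;-0.3 0 0 0 0;-0.3 0 0 0 0;-0.3 0 0 0 0;-0.3 0 0 0 0;-0.3 0 0 0 0;-0.2 0 0 0 0;0 0 0 0 0"

```text
t: 10.95
tcp_pos: [0.5684, -0.1722, -0.0037]
orientation: [0.015, 1.0, 0.0, 0.0]
contact_force: [-0.4, 0.4, 0.1]
gripper_width: 0.998
grasp_force: 0.0
```

```bash
python3 - <<'E'
from h import *
s,p=st((.6,-.117),None)
f=p["frame"][130:250,150:340];save(dict(frame=cv2.resize(f,None,fx=4,fy=4,interpolation=3)),"s4")
E
```

```text
t 10.95 tcp [ 0.5684 -0.1722 -0.0037] psi 178.29629583691877 F [-0.3881  0.3824  0.0524]
tower (array([ 0.6185, -0.1136]), np.int32(146), 7.648629188537598, array([ 0.6224, -0.1145]))
```

View pics/s4.png

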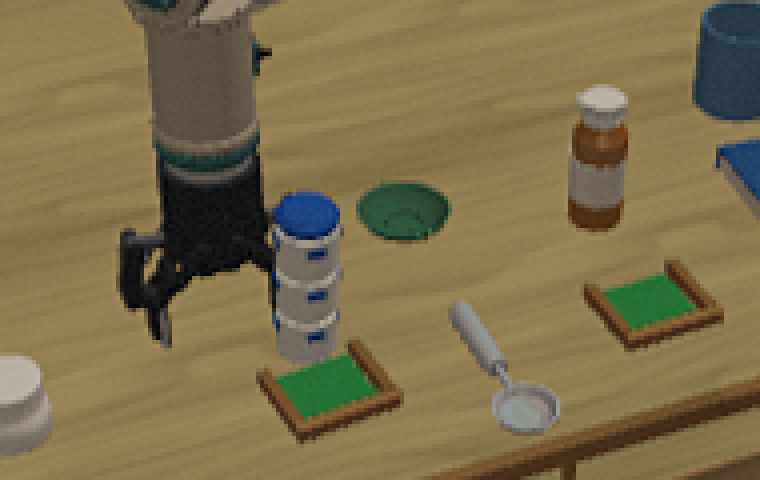

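The tower now stands at about (308,350) in the 4× crop, near upright but drifted a few mm to the left of the bay line. I'll back off, turn the heading right by about 9° and re-seat.

>>> carry_out:
  moves: "0.3 0 0 0 0;1 0 0 0 0;1.7 0 0 0 0;0 0 0 9.3 0;0 0 0 0 0;0 0 0 0 0"

```text
t: 11.75
tcp_pos: [0.5381, -0.1713, -0.0035]
orientation: [0.095, 0.996, -0.0, 0.0]
contact_force: [-0.5, 0.1, -0.6]
gripper_width: 0.999
grasp_force: 0.0
```

```bash
cat >> h.py <<'E'
def fit_base(p,n,guess,r=.024):
    # vertical-axis cylinder silhouette bottom: column centroid of white/amber rows near base + lowest pixel
    pass
E
python3 - <<'E'
from h import *
s,p=st((.6,-.117),(.541,.165))
p=arm.capture("top")
for k,v in look(p,(.6,-.115),(.54,.165)).items(): print(k,v)
f=p["frame"][80:240,160:360];save(dict(frame=cv2.resize(f,None,fx=4,fy=3.75,interpolation=3)),"t5")
E
```

```text
t 11.75 tcp [ 0.5381 -0.1713 -0.0035] psi 169.14994912400996 F [-0.5388  0.119  -0.6395]
tower (array([ 0.6092, -0.1156]), np.int32(139), 7.762187480926514, array([ 0.6134, -0.1173]))
bottle (array([0.5407, 0.1697]), np.int32(60), 6.020897388458252, array([0.5463, 0.1653]))
tower (array([ 0.5997, -0.1141]), np.int32(291), 10.07178783416748, array([ 0.5997, -0.1136]))
bottle (array([0.541 , 0.1657]), np.int32(170), 8.090300559997559, array([0.5409, 0.1644]))
```

View pics/t5.png

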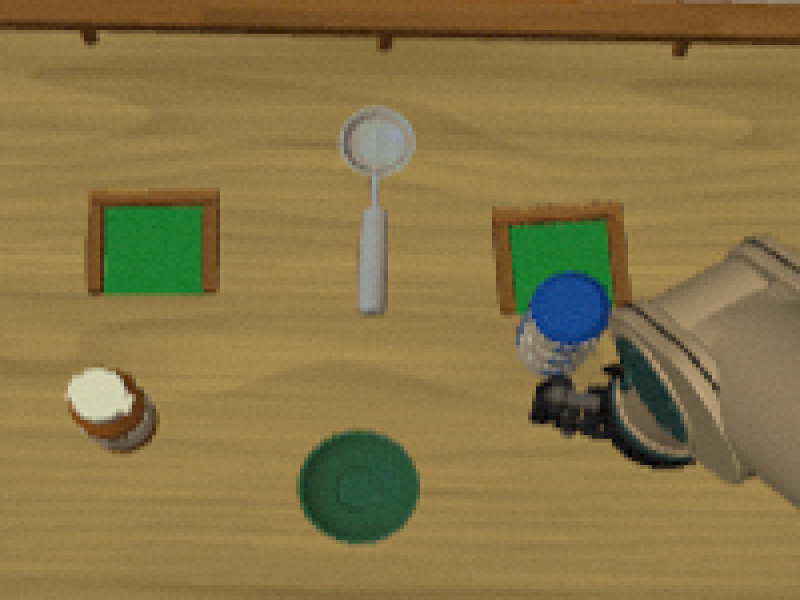

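>>> carry_out:
  moves: "0.3 0.7 0 0 0;0 0.7 0 0 0;-0.5 0 0 0 0;-0.5 0 0 0 0;-0.4 0 0 0 0;-0.3 0 0 0 0;-0.3 0 0 0 0;-0.3 0 0 0 0;-0.3 0 0 0 0;-0.3 0 0 0 0;-0.3 0 0 0 0;0 0 0 0 0"

```text
t: 13.35
tcp_pos: [0.5696, -0.1632, -0.0037]
orientation: [0.096, 0.995, 0.0, 0.0]
contact_force: [-0.0, 0.6, -0.9]
gripper_width: 1.001
grasp_force: 0.0
```

```bash
python3 - <<'E'
from h import *
s,p=st((.62,-.115),(.541,.165))
p=arm.capture("top")
for k,v in look(p,(.615,-.115)).items(): print(k,v)
E
```

```text
t 13.35 tcp [ 0.5696 -0.1632 -0.0037] psi 168.99218132226346 F [-0.0157  0.5844 -0.8559]
tower (array([ 0.628 , -0.1174]), np.int32(148), 8.078088760375977, array([ 0.6308, -0.1189]))
bottle (array([0.5407, 0.1697]), np.int32(60), 6.020897388458252, array([0.5463, 0.1653]))
tower (array([ 0.6187, -0.1134]), np.int32(243), 9.854010581970215, array([ 0.6174, -0.1154]))
```

>>> carry_out:
  moves: "-0.2 0 0 0 0;-0.3 0 0 0 0;-0.3 0 0 0 0;-0.3 0 0 0 0;-0.3 0 0 0 0;-0.3 0 0 0 0;-0.3 0 0 0 0;-0.3 0 0 0 0;-0.2 0 0 0 0;0 0 0 0 0"

```text
t: 14.7
tcp_pos: [0.594, -0.1679, -0.0037]
orientation: [0.096, 0.995, 0.0, 0.0]
contact_force: [-0.2, 0.7, 0.6]
gripper_width: 1.003
grasp_force: 0.0
```

```bash
python3 - <<'E'
from h import *
s,p=st((.645,-.115),(.541,.165))
f=p["frame"][130:250,150:340];save(dict(frame=cv2.resize(f,None,fx=4,fy=4,interpolation=3)),"s6")
E
```

```text
t 14.7 tcp [ 0.594  -0.1679 -0.0037] psi 168.9903865075014 F [-0.1989  0.7155  0.6462]
tower (array([ 0.6531, -0.1202]), np.int32(154), 8.15539264678955, array([ 0.657 , -0.1226]))
bottle (array([0.5404, 0.1699]), np.int32(59), 6.020897388458252, array([0.5463, 0.1653]))
```

View pics/s6.png

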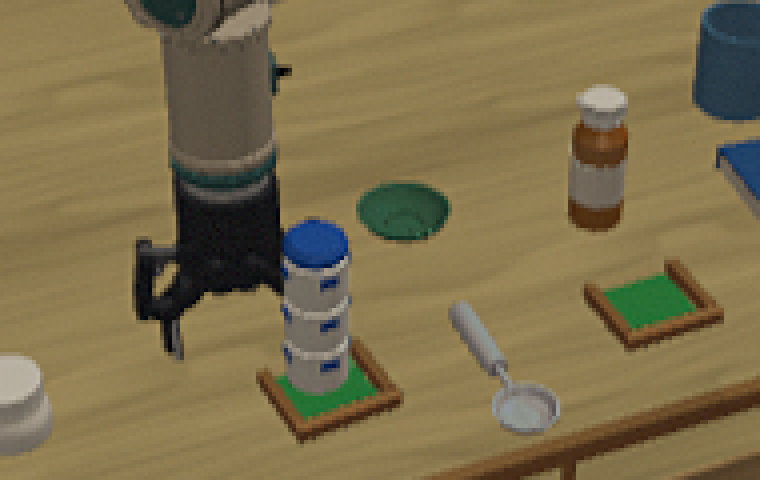

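The tower is about 19 mm short of the bay middle and centred sideways. I'll finish the push, then retreat and check.

>>> carry_out:
  moves: "-0.2 0 0 0 0;-0.3 0 0 0 0;-0.3 0 0 0 0;-0.3 0 0 0 0;-0.3 0 0 0 0;-0.3 0 0 0 0;-0.2 0 0 0 0;0 0 0 0 0;0.3 0 0 0 0;0.7 0 0 0 0;1 0 0 0 0;1 0 0 0 0"

```text
t: 16.25
tcp_pos: [0.582, -0.1657, -0.0036]
orientation: [0.096, 0.995, -0.0, -0.0]
contact_force: [0.1, 0.3, -0.6]
gripper_width: 1.005
grasp_force: 0.0
```

```bash
python3 - <<'E'
from h import *
s,p=st((.65,-.117),(.541,.165))
p=arm.capture("top")
for k,v in look(p,(.65,-.117),(.54,.165)).items(): print(k,v)
E
```

```text
t 16.25 tcp [ 0.582  -0.1657 -0.0036] psi 169.00574060106356 F [ 0.1213  0.3016 -0.632 ]
tower (array([ 0.6618, -0.1215]), np.int32(151), 8.062357902526855, array([ 0.6666, -0.1234]))
bottle (array([0.5404, 0.1699]), np.int32(59), 6.020897388458252, array([0.5463, 0.1653]))
tower (array([ 0.6532, -0.1176]), np.int32(238), 9.405196189880371, array([ 0.6521, -0.1201]))
bottle (array([0.541 , 0.1657]), np.int32(170), 8.090300559997559, array([0.5409, 0.1644]))
```

The tower is within about 4 mm of the bay middle. Next is the bottle.

>>> carry_out:
  moves: "0.5 0 -4 0 0;0 0 -5 0 0;2.6 4 -2 0 0;2.7 4.4 0 0 0;2.7 4.4 0 0 0;2.7 4.4 0 0 0;2.7 4.4 0 0 0;2.2 4.4 0 -2 0;0 0 0 0 0;0 0 0 0 0"

```text
t: 17.6
tcp_pos: [0.4747, 0.1196, 0.1063]
orientation: [0.078, 0.997, -0.0, 0.0]
contact_force: [0.3, -1.3, 0.2]
gripper_width: 0.999
grasp_force: 0.0
```

>>> carry_out:
  moves: "0 0 3 0 0;0 0 4 0 0;0 0 2.5 0 0;0 0 1 0 0;0 0 0.5 0 0;0 0 0 0 0"

```text
t: 18.35
tcp_pos: [0.475, 0.1199, -0.0033]
orientation: [0.079, 0.997, 0.0, 0.0]
contact_force: [-0.1, -0.4, 0.0]
gripper_width: 1.001
grasp_force: 0.0
```

```bash
python3 - <<'E'
from h import *
s,p=st((.65,-.117),(.541,.165))
E
```

```text
t 18.35 tcp [ 0.475   0.1199 -0.0033] psi 170.95831457117563 F [-0.1448 -0.3724  0.0359]
tower (array([ 0.6628, -0.1211]), np.int32(143), 7.762187480926514, array([ 0.6671, -0.1221]))
bottle (array([0.5414, 0.1702]), np.int32(57), 5.522780418395996, array([0.5469, 0.1668]))
```

>>> carry_out:
  moves: "-0.7 0 0 0 0;-0.8 0 0 0 0;-0.5 0 0 0 0;-0.3 0 0 0 0;-0.3 0 0 0 0;-0.3 0 0 0 0;-0.3 0 0 0 0;-0.3 0 0 0 0;-0.3 0 0 0 0;-0.3 0 0 0 0;-0.3 0 0 0 0;0 0 0 0 0"

```text
t: 19.9
tcp_pos: [0.5184, 0.1131, -0.0037]
orientation: [0.079, 0.997, 0.0, 0.0]
contact_force: [0.2, -0.1, 0.3]
gripper_width: 1.003
grasp_force: 0.0
```

```bash
python3 - <<'E'
from h import *
s,p=st((.65,-.117),(.56,.163))
p=arm.capture("top")
for k,v in look(p,(.65,-.117),(.56,.163)).items(): print(k,v)
E
```

```text
t 19.9 tcp [ 0.5184  0.1131 -0.0037] psi 170.9704295558062 F [ 0.161  -0.0716  0.2802]
tower (array([ 0.6628, -0.1211]), np.int32(143), 7.762187480926514, array([ 0.6671, -0.1221]))
bottle (array([0.5649, 0.1699]), np.int32(64), 6.020897388458252, array([0.5716, 0.1664]))Traceback (most recent call last):
  File "<stdin>", line 4, in <module>
  File "h.py", line 23, in look
    m,c,a=blob(h,(0,0,150),(179,70,255),near(p,[*bot,.12],12));q=cv2.findContours(m,0,2)[0];q=max(q,key=len);(c2,r)=cv2.minEnclosingCircle(q)
          ~~~~^^^^^^^^^^^^^^^^^^^^^^^^^^^^^^^^^^^^^^^^^^^^^^^^
  File "h.py", line 14, in blob
    n,l,s,c=cv2.connectedComponentsWithStats(k);i=1+np.argmax(s[1:,4]);return (l==i).astype(np.uint8),c[i],s[i,4]
                                                    ~~~~~~~~~^^^^^^^^^
    return _wrapfunc(a, 'argmax', axis=axis, out=out, **kwds)
    return bound(*args, **kwds)
ValueError: attempt to get argmax of an empty sequence
```

The bottle slid about 20 mm straight ahead with no drift to the right, so I'll re-seat it with a heading 5° further right.

>>> carry_out:
  moves: "0.3 0 0 0 0;0.7 0 0 0 0;1 0 0 0 0;0 0 0 5 0;0.3 0.6 0 0 0;0 0.5 0 0 0;0 0 0 0 0"

```text
t: 20.88
tcp_pos: [0.4982, 0.1288, -0.0036]
orientation: [0.121, 0.993, 0.0, 0.0]
contact_force: [-0.2, -0.0, 0.1]
gripper_width: 0.997
grasp_force: 0.0
```

```bash
python3 - <<'E'
from h import *
s,p=st((.65,-.117),(.56,.163))
E
```

```text
t 20.875 tcp [ 0.4982  0.1288 -0.0036] psi 166.10051470482028 F [-0.1847 -0.039   0.1136]
tower (array([ 0.6628, -0.1211]), np.int32(143), 7.762187480926514, array([ 0.6671, -0.1221]))
bottle (array([0.5558, 0.1687]), np.int32(60), 6.020897388458252, array([0.559 , 0.1658]))
```

>>> carry_out:
  moves: "-0.4 0 0 0 0;-0.4 0 0 0 0;-0.3 0 0 0 0;-0.3 0 0 0 0;-0.3 0 0 0 0;-0.3 0 0 0 0;-0.3 0 0 0 0;-0.3 0 0 0 0;-0.3 0 0 0 0;-0.3 0 0 0 0;-0.3 0 0 0 0;0 0 0 0 0"

```text
t: 22.42
tcp_pos: [0.5324, 0.1192, -0.0037]
orientation: [0.122, 0.993, 0.0, 0.0]
contact_force: [-0.2, -0.3, 0.1]
gripper_width: 0.998
grasp_force: 0.0
```

```bash
python3 - <<'E'
from h import *
s,p=st((.65,-.117),(.58,.163))
E
```

```text
t 22.425 tcp [ 0.5324  0.1192 -0.0037] psi 165.9707684038214 F [-0.1921 -0.3458  0.1073]
tower (array([ 0.6628, -0.1211]), np.int32(143), 7.762187480926514, array([ 0.6671, -0.1221]))
bottle (array([0.5819, 0.1648]), np.int32(66), 6.020897388458252, array([0.5878, 0.1613]))
```

>>> carry_out:
  moves: "-0.2 0 0 0 0;-0.3 0 0 0 0;-0.3 0 0 0 0;-0.3 0 0 0 0;-0.3 0 0 0 0;-0.3 0 0 0 0;-0.3 0 0 0 0;-0.3 0 0 0 0;-0.3 0 0 0 0;-0.3 0 0 0 0;-0.3 0 0 0 0;0 0 0 0 0"

```text
t: 23.98
tcp_pos: [0.5634, 0.1114, -0.0037]
orientation: [0.122, 0.993, 0.0, 0.0]
contact_force: [-0.0, -0.2, -0.0]
gripper_width: 0.999
grasp_force: 0.0
```

```bash
python3 - <<'E'
from h import *
s,p=st((.65,-.117),(.615,.158))
f=p["frame"][130:250,200:390];save(dict(frame=cv2.resize(f,None,fx=4,fy=4,interpolation=3)),"s7")
E
```

```text
t 23.975 tcp [ 0.5634  0.1114 -0.0037] psi 165.97388342203016 F [-0.0474 -0.2024 -0.0028]
tower (array([ 0.6628, -0.1211]), np.int32(143), 7.762187480926514, array([ 0.6671, -0.1221]))
bottle (array([0.6141, 0.1581]), np.int32(68), 6.020897388458252, array([0.6204, 0.1544]))
```

View pics/s7.png

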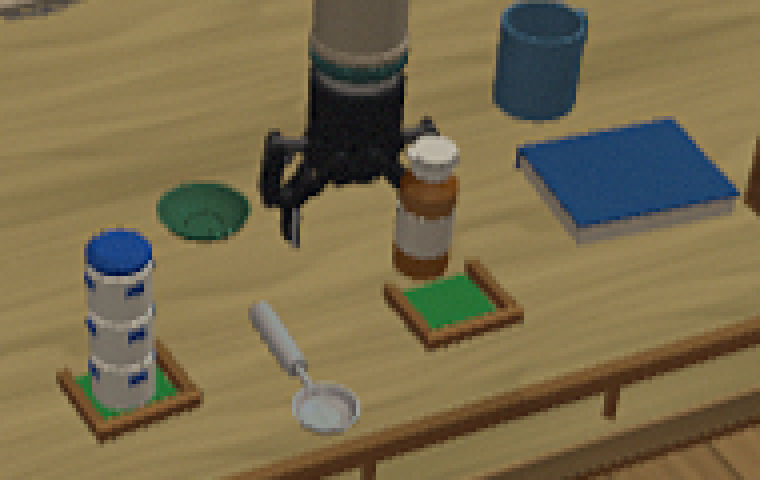

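The bottle stands just before the left bay mouth, at (425,265), leaning slightly and drifting right. I'll ease off, turn the heading back by 8° and finish.

>>> carry_out:
  moves: "0.3 0 0 0 0;0.9 0 0 0 0;0 0 0 -8 0;0 -0.6 0 0 0;0 0 0 0 0"

```text
t: 24.65
tcp_pos: [0.5505, 0.1074, -0.0038]
orientation: [0.054, 0.999, -0.0, -0.0]
contact_force: [0.3, -0.1, -0.1]
gripper_width: 1.003
grasp_force: 0.0
```

```bash
python3 - <<'E'
from h import *
s,p=st((.65,-.117),(.6,.158))
p=arm.capture("top")
try:
  for k,v in look(p,None,(.603,.155)).items(): print(k,v)
except Exception as e: print(e)
E
```

```text
t 24.65 tcp [ 0.5505  0.1074 -0.0038] psi 173.81624540299183 F [ 0.297  -0.1318 -0.0679]
tower (array([ 0.6628, -0.1211]), np.int32(143), 7.762187480926514, array([ 0.6671, -0.1221]))
bottle (array([0.6065, 0.1593]), np.int32(61), 6.082862854003906, array([0.6121, 0.1554]))
attempt to get argmax of an empty sequence
```

>>> carry_out:
  moves: "-0.5 0 0 0 0;-0.5 0 0 0 0;-0.3 0 0 0 0;-0.3 0 0 0 0;-0.3 0 0 0 0;-0.4 0 0 0 0;-0.4 0 0 0 0;-0.4 0 0 0 0;-0.4 0 0 0 0;-0.4 0 0 0 0;-0.4 0 0 0 0;0 0 0 0 0"

```text
t: 26.25
tcp_pos: [0.594, 0.1039, -0.0037]
orientation: [0.053, 0.999, 0.0, 0.0]
contact_force: [-0.9, 0.5, -0.2]
gripper_width: 0.997
grasp_force: 0.0
```

```bash
python3 - <<'E'
from h import *
s,p=st((.65,-.117),(.64,.158))
E
```

```text
t 26.25 tcp [ 0.594   0.1039 -0.0037] psi 173.96923782609684 F [-0.926   0.4968 -0.1714]
tower (array([ 0.6628, -0.1211]), np.int32(143), 7.762187480926514, array([ 0.6671, -0.1221]))
bottle (array([0.6385, 0.1608]), np.int32(70), 5.700977325439453, array([0.6445, 0.1569]))
```

>>> carry_out:
  moves: "-0.2 0 0 0 0;-0.4 0 0 0 0;-0.4 0 0 0 0;-0.4 0 0 0 0;-0.4 0 0 0 0;-0.4 0 0 0 0;-0.4 0 0 0 0;-0.2 0 0 0 0;0.3 0 0 0 0;0.7 0 0 0 0;1.2 0 0 0 0;0 0 0 0 0"

```text
t: 27.8
tcp_pos: [0.598, 0.1037, -0.0036]
orientation: [0.051, 0.999, -0.0, -0.001]
contact_force: [-0.1, 0.3, 0.0]
gripper_width: 0.997
grasp_force: 0.0
```

```bash
python3 - <<'E'
from h import *
s,p=st((.65,-.117),(.66,.158))
f=p["frame"][130:250,200:390];save(dict(frame=cv2.resize(f,None,fx=4,fy=4,interpolation=3)),"s8")
E
```

```text
t 27.8 tcp [ 0.598   0.1037 -0.0036] psi 174.09616551280945 F [-0.1044  0.2745  0.0141]
tower (array([ 0.6629, -0.1211]), np.int32(144), 7.762187480926514, array([ 0.6671, -0.1221]))
bottle (array([0.6556, 0.1592]), np.int32(64), 5.700977325439453, array([0.6606, 0.155 ]))
```

View pics/s8.png

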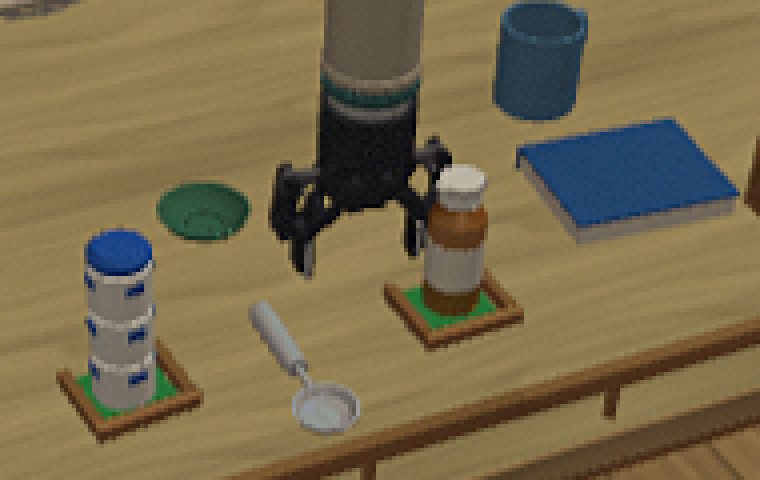

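Both stand in their bays, the bottle about 7 mm short. One small nudge for margin, then I'll retreat and rise.

>>> carry_out:
  moves: "-0.8 0 0 0 0;-0.8 0 0 0 0;-0.4 0 0 0 0;-0.3 0 0 0 0;-0.3 0 0 0 0;-0.2 0 0 0 0;0.3 0 0 0 0;0.7 0 0 0 0;1.5 0 0 0 0;3 0 0 0 0;3 0 0 0 0;0 0 -2 0 0"

```text
t: 29.35
tcp_pos: [0.5388, 0.1094, 0.0158]
orientation: [0.051, 0.999, -0.001, -0.002]
contact_force: [1.4, -0.1, -0.1]
gripper_width: 0.997
grasp_force: 0.0
```

>>> carry_out:
  moves: "1 0 -5 0 0;3 0 -5 0 0;3 0 -5 0 0;5 0 -4 0 0;0 0 0 0 0;0 0 0 0 0"

```text
t: 30.1
tcp_pos: [0.4258, 0.1214, 0.2059]
orientation: [0.053, 0.999, 0.0, 0.001]
contact_force: [0.2, 0.1, 0.1]
gripper_width: 0.998
grasp_force: 0.0
```

```bash
python3 - <<'E'
from h import *
s,p=st((.65,-.117),(.66,.158))
p=arm.capture("top");save(p,"t9")
try:
  for k,v in look(p,(.653,-.12),(.66,.155)).items(): print(k,v)
except Exception as e: print(e)
E
```

```text
t 30.1 tcp [0.4258 0.1214 0.2059] psi 173.95712610133089 F [0.2025 0.0926 0.1246]
tower (array([ 0.6628, -0.1211]), np.int32(143), 7.762187480926514, array([ 0.6671, -0.1221]))
bottle (array([0.6616, 0.1596]), np.int32(66), 6.082862854003906, array([0.6647, 0.1579]))
tower (array([ 0.6523, -0.1205]), np.int32(281), 9.486932754516602, array([ 0.6524, -0.1204]))
bottle (array([0.6618, 0.1563]), np.int32(160), 7.864527702331543, array([0.661 , 0.1553]))
```

View pics/t9.png

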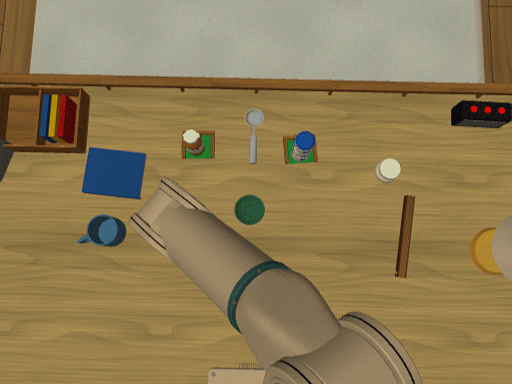

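The final top view shows the tower in the right bay, cap at (304,140), within about 5 mm of its middle. The bottle is in the left bay, lid at (191,136), within about 5 mm. The bystanders are unmoved and the arm is clear.

```bash
python3 -c "
from workcell import arm
print(arm.job_done())"
```

```text
the job is handed in; nothing more can be done
None
```

I pushed the pill tower into the right bay and the bottle into the left, each upright and within about 5 mm of its bay's middle with the bystanders unmoved, and handed the job in at about 30 s; both leaned slightly (about 0.1 rad at most) while being pushed.

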